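Lay the washed skate wheels on their drying pads

ROBOT

A 6-joint arm with a two-finger parallel gripper is mounted at the origin on the work surface. World frame = base frame: x ahead of the robot, y to its left, z up, the work surface at z = 0. Lengths are in mm, angles in rad, forces in N, time in s.
With the tool pointing down it reaches from about 375 to 925 mm from the base axis. Payload 5.7 kg.
Tool frame: the origin (TCP) lies on the centre line of the jaws, within the pads' length; the fingertips stand bot.tip_reach ahead of it and the grasp point (between the pads) lies 2 mm behind it (bot.tip_reach is the distance from the TCP to the fingertips, in mm); z points along the fingers, y is the line along which they close (so a half turn about z gives the same grasp; the last joint's range is limited). The gripper opens to 85 mm and grips with 20 to 120 N. Pads are 22 mm wide; open, the fingers measure 114 mm over their backs; the gripper's body (76 mm by 85 mm) begins 54 mm behind the grasp point. The pads swing forward as they close: fully open they stand 13 mm farther back than shut.
Start: joints at [1.114, 0.359, 1.51, -0, 1.272, -0.115], TCP at [201.102, 565.264, 248.267] pointing down, gripper open.
Joint ranges: [-2.97, 2.97], [-1.01, 2.36], [0.21, 2.38], [-0.96, 4.11], [0.2, 2.71], [-2.98, 2.98]. Speed limits (rad/s): [2.39, 2.39, 3.14, 3.14, 3.14, 3.14].

INTERFACE

Orientations are given as a unit quaternion [x, y, z, w].
In Python, from station import readout, cams, bot gives the robot as it stands.
- The arm moves only by the tool send_rows, never from a script. Its argument "increments" is text: rows parted by semicolons, each of 7 numbers parted by spaces: the opening in per cent of the stroke, from 0 (shut) to 100 (fully open), then the shift along the tool's x, y, z in cm, then the turn, a rotation vector about the tool's x, y, z in degrees. A call has 1 to 5 rows; each row is the pose to reach, as a shift and turn from the pose commanded when the call began, along the tool's axes at that moment; what a row does not reach only later rows make up. A row lasts 1/8 s, in which the tool goes at most 62.5 mm and 10.7 degrees, less where a joint would pass 70% of its speed; a pose out of reach is approached as far as the arm can. A call with a gripper value outside its range is refused whole. The fingers move at their own pace and stop on an object; "newtons" is the grip in N (left out, the last holds). Time passes only in rows, so rows that repeat a pose let the fingers close. It gives the time, the measured TCP pose, the force, the opening and the grip force at its end, in the units of the state.
- readout.sense(): the state, without advancing time (a new reading comes with each control period).
- cams.snapshot(name): name is "scene" or "top" or "wrist"; returns a dict with "frame" (480x640x3 uint8, blue, green, red), "fx", "fy", "cx", "cy" (pixels), "rvec" (rotation vector, rad) and "tvec" (3), from world to camera coordinates, as OpenCV has them; the wrist camera has in their place "mount" (4x4, takes a point from camera to tool coordinates, whose origin is the TCP and whose axes are the flange's). Camera axes: x right, y down, z forward; pixel columns grow to the right and rows downward; lengths in mm; the calibration is good to about 2 mm. A picture is of the moment at which its call begins: read the wrist's pose just before it. There is no depth.
- bot.close_job(): hands the job in; it is judged then, once.
The state is a dict: "t": time; "joint_pos": joint angles; "dq": joint speeds; "tau": joint torques, N m; "eef_pos": TCP position; "orientation": TCP orientation; "wrist_force": force on the tool from outside, world axes, zero at the start; "wrist_torque": the same for the moment, N m; "width": opening from 0.0 (shut) to 1.0 (fully open); "grasp_force": force on a finger pad.
Only numpy, scipy, OpenCV 4.12 (cv2) and the standard library are available. Lean on these libraries where they do the work, as an engineer would, in place of code of your own. Each camera call takes 0.05 s, during which the arm holds its last target. There are 200 camera calls.

TASK

Pick out the four cream skate wheels and lay each one flat in the middle of the round black drying pad of its own size rank: the largest wheel on the largest pad, the second largest on the second largest pad, and so on down to the smallest. Leave the rubber toe stop and the enamel mug where they stand.

Things in the scene. Friction and masses are not known exactly. Their poses are not given: they have to be found in the camera images.
- wheel_largest_center (a point): The largest of four loose cream urethane skate wheels: a plain round disc with a small round bearing seat 5 mm deep in its upper face, 64 mm in diameter and 42 mm thick, lying flat on the table top (z = 0) at the start. The point is its centre, half-way up (21 mm above its underside); z is the wheel's axle, vertical at the start; x and y mean nothing (round).
- wheel_second_center (a point): The second largest of four loose cream urethane skate wheels: a plain round disc with a small round bearing seat 5 mm deep in its upper face, 55 mm in diameter and 34 mm thick, lying flat on the table top (z = 0) at the start. The point is its centre, half-way up (17 mm above its underside); z is the wheel's axle, vertical at the start; x and y mean nothing (round).
- wheel_third_center (a point): The third largest of four loose cream urethane skate wheels: a plain round disc with a small round bearing seat 5 mm deep in its upper face, 46 mm in diameter and 26 mm thick, lying flat on the table top (z = 0) at the start. The point is its centre, half-way up (13 mm above its underside); z is the wheel's axle, vertical at the start; x and y mean nothing (round).
- wheel_smallest_center (a point): The smallest of four loose cream urethane skate wheels: a plain round disc with a small round bearing seat 5 mm deep in its upper face, 37 mm in diameter and 18 mm thick, lying flat on the table top (z = 0) at the start. The point is its centre, half-way up (9 mm above its underside); z is the wheel's axle, vertical at the start; x and y mean nothing (round).
- pad_largest_top (a point): The largest of four black rubber drying pads, flat round discs fixed to the table: 110 mm in diameter, 4 mm thick. The point is the centre of its upper face, 4 mm above the table; z is up.
- pad_second_top (a point): The second largest of four black rubber drying pads, flat round discs fixed to the table: 92 mm in diameter, 4 mm thick. The point is the centre of its upper face, 4 mm above the table; z is up.
- pad_third_top (a point): The third largest of four black rubber drying pads, flat round discs fixed to the table: 74 mm in diameter, 4 mm thick. The point is the centre of its upper face, 4 mm above the table; z is up.
- pad_smallest_top (a point): The smallest of four black rubber drying pads, flat round discs fixed to the table: 56 mm in diameter, 4 mm thick. The point is the centre of its upper face, 4 mm above the table; z is up.
- toe_stop_center (a point): Loose black rubber toe stop, a bystander standing somewhere among the wheels and pads: a rounded block 52 mm in diameter and 26 mm high with an upright steel stem 15 mm thick, 52 mm high in all. The point is on its axis, 26 mm above the table (where the stem begins). Not to be moved.
- mug_center (a point): Loose chipped white enamel mug, a bystander near the left side of the work area (+y): 82 mm in diameter, 80 mm high, handle along its own +y reaching 71 mm from its axis. The point is on its axis, 40 mm above the table. Not to be moved.

How it is judged (in metres and radians):
At the end, for the whole second after the job is handed in: Each of the four wheels lies flat and at rest on the upper face of the pad of its own size rank, its centre within 15 mm (horizontally) of the pad's centre and its height within -3/+4 mm of lying flat on the pad (horizontal distance between wheel_largest_center and pad_largest_top below 0.015 m and z of wheel_largest_center in the frame of pad_largest_top between 0.018 and 0.025 m and linear speed of each of wheel_largest, wheel_second, wheel_third, wheel_smallest below 0.02 m/s and horizontal distance between wheel_second_center and pad_second_top below 0.015 m and z of wheel_second_center in the frame of pad_second_top between 0.014 and 0.021 m and horizontal distance between wheel_third_center and pad_third_top below 0.015 m and z of wheel_third_center in the frame of pad_third_top between 0.01 and 0.017 m and horizontal distance between wheel_smallest_center and pad_smallest_top below 0.015 m and z of wheel_smallest_center in the frame of pad_smallest_top between 0.006 and 0.013 m); the robot touches nothing.
It fails at once if the toe stop is moved more than 25 mm (distance of toe_stop_center from where it was at the start of the episode above 0.025 m).
It fails at once if the mug is moved more than 25 mm (distance of mug_center from where it was at the start of the episode above 0.025 m).
It also fails if it takes over 86 s, if anything falls off the work surface, if the arm or the gripper's body presses on something with over 40 N, if the wrist force passes 120 N, or if a joint passes its speed limit or range.

## Working session

There is one attempt and no reset: what is moved stays moved. The work goes in short steps, Python scripts to look and compute and a tool call to move; the robot and the scene stay as the last step left them, time stands still between calls to the robot, and variables do not carry over. Pictures are saved under pics/ and viewed, at most 14 in all, crops included, and the job is handed in when it is done.

Besides the shell and the picture viewer there is one more tool, called after "Call:" in YAML: its name, and indented under it one key for each argument. send_rows: Moves the arm, as the interface text tells. Its arguments: {"type":"object","properties":{"increments":{"type":"string"},"newtons":{"type":"number"}},"required":["increments"]}

```bash
mkdir -p pics; ls
python3 - <<'E'
from station import readout,cams,bot
import cv2
print(readout.sense(), bot.tip_reach)
for n in("scene","top"):
    s=cams.snapshot(n); cv2.imwrite(f"pics/{n}0.png",s["frame"]); print({k:v for k,v in s.items() if k!="frame"})
E
```

```text
pics
{'t': 0.0, 'joint_pos': array([ 1.11389985e+00,  3.59549953e-01,  1.51144025e+00,  1.57580639e-05,
        1.27246105e+00, -1.15096753e-01]), 'dq': array([-3.13746425e-04, -5.50137304e-04,  7.45299290e-04, -9.97887523e-05,
       -1.55791140e-03,  4.01295067e-04]), 'tau': array([ 2.12408057e-03, -5.27625811e+01, -2.78614980e+01, -9.30556189e-05,
        1.32219188e-02,  5.79438364e-06]), 'eef_pos': array([200.82655623, 564.71455322, 247.42379819]), 'orientation': array([ 1.70071387e-01,  9.85431306e-01, -8.89425170e-04, -2.69390256e-04]), 'wrist_force': array([ 0.22019929,  1.02736365, -0.13807721]), 'wrist_torque': array([ 0.00101578, -0.04986111,  0.01981801]), 'grasp_force': 0.0, 'width': 1.0021434553139448} 17.0
{'fx': 457.7374829960144, 'fy': 457.7374829960144, 'cx': 315.03777287412305, 'cy': 235.7202857510707, 'rvec': array([ 1.18682196,  2.51917047, -0.77732862]), 'tvec': array([ 259.91828387, -354.93058388, 1188.63005217])}
{'fx': 508.99896377271534, 'fy': 508.99896377271534, 'cx': 323.2486572812407, 'cy': 240.60860623370874, 'rvec': array([ 2.12761919, -2.17318104,  0.15432681]), 'tvec': array([  94.94013117,  536.74673381, 1222.82311327])}
```

View pics/top0.png

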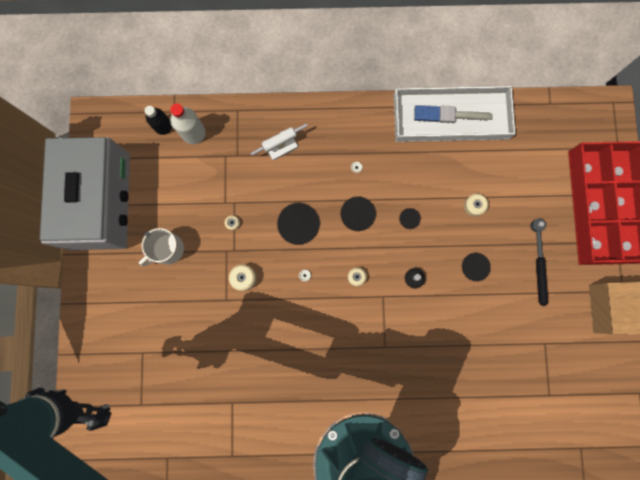

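View pics/scene0.png

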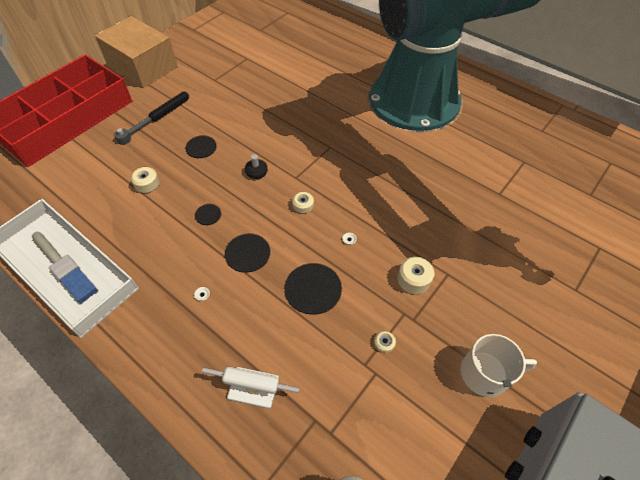

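The top view shows the four wheels, from largest to smallest, at (242,277), (477,204), (357,276) and (232,222). The pads in the same order are at (299,223), (358,213), (476,266) and (410,218). The toe stop is at (415,277) and the mug at (162,246). The white washers at (357,167) and (305,275) are decoys.

```bash
cat > h.py <<'E'
import numpy as np,cv2
from scipy.spatial.transform import Rotation as R
from station import readout,cams,bot
def ray2plane(s,uv,z):
    M=R.from_rotvec(s["rvec"]).as_matrix(); c=-M.T@s["tvec"]
    d=M.T@[(uv[0]-s["cx"])/s["fx"],(uv[1]-s["cy"])/s["fy"],1]
    return (c+d*(z-c[2])/d[2])[:2]
def go(x,y,z,yaw=None):
    """tool-axes shift (cm), turn (deg) to reach x,y,z with jaw line (tool y) at yaw deg in world"""
    st=readout.sense(); r=R.from_quat(st["orientation"])
    y0=r.as_matrix()[:,1]; cur=np.degrees(np.arctan2(y0[1],y0[0]))
    w=cur if yaw is None else yaw
    t=np.radians(w); Y=np.array([np.cos(t),np.sin(t),0]); Z=np.array([0,0,-1.]); T=R.from_matrix(np.c_[np.cross(Y,Z),Y,Z])
    p=r.inv().apply(np.array([x,y,z])-st["eef_pos"])/10
    q=(r.inv()*T).as_rotvec(degrees=True)
    print("shift",p.round(2),"turn",q.round(1),"jaw",round(cur,1),"at",st["eef_pos"].round(1),"t",round(st["t"],2),"w",round(float(st["width"]),3),"j6",st["joint_pos"][5].round(2))
E
python3 - <<'E'
from h import *
T={"W1":((242,277),21,(416,275)),"W2":((477,204),17,(145,180)),"W3":((357,276),13,(303,203)),"W4":((232,222),9,(385,342)),
"P1":((299,223),4,(313,288)),"P2":((358,213),4,(247,253)),"P3":((476,266),4,(201,147)),"P4":((410,218),4,(208,214)),"toe":((415,277),20,(256,168))}
for i,n in ((0,"top"),(2,"scene")):
    s=cams.snapshot(n); f=s["frame"].astype(int); b,g,r=f[...,0],f[...,1],f[...,2]
    cream=((b>95)&(r>150)).astype(np.uint8); black=(r<55).astype(np.uint8)
    for k,v in T.items():
        m=cream if k[0]=="W" else black
        u,w=v[i]; box=np.zeros_like(m); h=38; cv2.circle(box,(u,w),h,1,-1)
        nl,lab,stt,cen=cv2.connectedComponentsWithStats(m&box)
        j=1+np.argmin([np.hypot(*(c-(u,w))) if a[4]>40 else 999 for c,a in zip(cen[1:],stt[1:])])
        cs,_=cv2.findContours((lab==j).astype(np.uint8),0,1)
        h=cv2.convexHull(max(cs,key=len)); mo=cv2.moments(h); c=(mo["m10"]/mo["m00"],mo["m01"]/mo["m00"])
        print(n,k,np.round(c,1),stt[j][2:],ray2plane(s,c,v[1]).round(1))
E
```

```text
top W1 [240.5 277.3] [ 26  27 516] [453.4 290.9]
top W2 [475.7 204.3] [ 24  23 392] [ 626.7 -306.2]
top W3 [356.  276.7] [ 19  20 251] [449.3   3.6]
top W4 [230.8 222.1] [ 15  15 135] [595.  317.5]
top P1 [298.1 223.3] [  41   40 1268] [589.3 146.7]
top P2 [357.8 213.4] [ 33  32 850] [611.8  -6.7]
top P3 [475.7 266.6] [ 26  26 553] [ 469.  -300.1]
top P4 [409.7 218.1] [ 19  19 283] [ 596.9 -139.2]
top toe [414.9 277.6] [ 19  18 212] [ 443.5 -142.4]
scene W1 [417.5 273. ] [ 35  36 764] [449.4 287.9]
scene W2 [145.1 178.5] [ 28  25 466] [ 626.7 -307.5]
scene W3 [303.5 201.1] [ 21  21 274] [449.8   2.4]
scene W4 [385.2 340.8] [ 21  21 232] [595.5 316.1]
scene P1 [312.5 288.7] [  56   50 2223] [595.8 149. ]
scene P2 [246.8 252.8] [  46   38 1323] [617.7  -4.4]
scene P3 [200.5 146.7] [ 30  22 517] [ 474.5 -297.9]
scene P4 [207.4 214.4] [ 26  20 402] [ 601.9 -136.9]
scene toe [255.5 169. ] [ 22  19 287] [ 452.4 -136.1]
```

```bash
python3 -c "
from h import *
go(451,289,150)"
```

```text
shift [-32.81 -17.6    9.79] turn [-0.1 -0.  -0. ] jaw 70.4 at [201.  564.9 247.7] t 0.2 w 1.0 j6 -0.12
```

Call:
send_rows:
  increments: "100 -32.8 -17.6 9.8 0 0 0;100 -32.8 -17.6 9.8 0 0 0;100 -32.8 -17.6 9.8 0 0 0;100 -32.8 -17.6 9.8 0 0 0;100 -32.8 -17.6 9.8 0 0 0"
  newtons: 40

```text
t: 0.82
eef_pos: [405.2, 339.9, 168.3]
orientation: [0.17, 0.985, 0.0, 0.0]
wrist_force: [0.5, 0.9, 0.8]
width: 0.999
grasp_force: 0.0
```

Call:
send_rows:
  increments: "100 -6 -3.3 1.8 0 0 0;100 -6 -3.3 1.8 0 0 0;100 -6 -3.3 1.8 0 0 0"

```text
t: 1.2
eef_pos: [449.5, 289.8, 150.5]
orientation: [0.171, 0.985, -0.0, -0.0]
wrist_force: [-1.0, -0.0, -0.0]
width: 1.0
grasp_force: 0.0
```

```bash
cat >> h.py <<'E'
def wplane(s,st,uv,z):
    M=np.asarray(s["mount"]); r=R.from_quat(st["orientation"])
    c=r.apply(M[:3,3])+st["eef_pos"]; d=r.apply(M[:3,:3]@[(uv[0]-s["cx"])/s["fx"],(uv[1]-s["cy"])/s["fy"],1])
    return (c+d*(z-c[2])/d[2])[:2]
def wproj(s,st,P):
    M=np.linalg.inv(np.asarray(s["mount"])); p=R.from_quat(st["orientation"]).inv().apply(np.array(P)-st["eef_pos"])
    q=M[:3,:3]@p+M[:3,3]; return np.array([s["fx"]*q[0]/q[2]+s["cx"],s["fy"]*q[1]/q[2]+s["cy"]])
def wlook(name=None):
    st=readout.sense(); s=cams.snapshot("wrist")
    if name: cv2.imwrite("pics/%s.png"%name,s["frame"])
    return s,st
E
python3 -c "
from h import *
s,st=wlook('w1'); print(st['eef_pos'],wproj(s,st,(451,289,42)),s['mount'],s['fx'])"
```

```text
[449.54208237 289.84662257 150.50589476] [311.57730501 248.15379259] [[ 7.53002884e-04 -9.49758003e-01 -3.12984296e-01  8.03583896e+01]
 [ 9.99999699e-01  6.56058122e-04  4.15056625e-04 -8.04599370e-01]
 [-1.88867461e-04 -3.12984514e-01  9.49758210e-01 -1.26217211e+02]
 [ 0.00000000e+00  0.00000000e+00  0.00000000e+00  1.00000000e+00]] 370.68769608299067
```

View pics/w1.png

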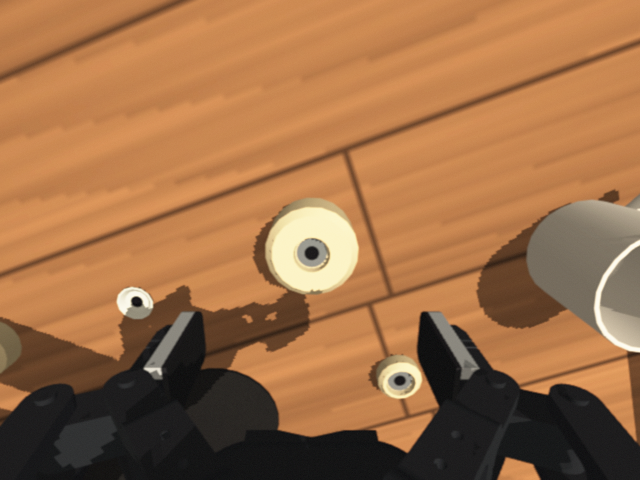

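The wrist view shows W1's top face centred at about (313,249), against (311.6,248) predicted, so the estimates hold. I'll descend and grasp.

Call:
send_rows:
  increments: "100 -0.2 0 10 0 0 0;100 -0.2 0 10 0 0 0;100 -0.2 0 12.8 0 0 0;100 -0.2 0 12.8 0 0 0;40 -0.2 0 12.8 0 0 0"

```text
t: 1.88
eef_pos: [451.5, 290.8, 23.8]
orientation: [0.169, 0.986, 0.0, 0.001]
wrist_force: [-0.1, -0.7, -0.1]
width: 0.817
grasp_force: 0.0
```

Call:
send_rows:
  increments: "40 0 0 0 0 0 0;40 0 0 0 0 0 0;40 0 0 0 0 0 0;40 0 0 0 0 0 0"

```text
t: 2.38
eef_pos: [452.3, 290.5, 24.4]
orientation: [0.17, 0.985, 0.001, 0.001]
wrist_force: [-2.1, 2.6, 7.6]
width: 0.739
grasp_force: 44.6
```

Call:
send_rows:
  increments: "40 0 0 -8 0 0 0;40 0 0 -8 0 0 0;40 -18 -8.7 -8 0 0 0;40 -18 -8.7 -8 0 0 0;40 -18 -8.7 -8 0 0 0"

```text
t: 3.0
eef_pos: [584.6, 154.8, 103.8]
orientation: [0.17, 0.985, 0.0, 0.001]
wrist_force: [-0.3, 0.5, -0.8]
width: 0.735
grasp_force: 45.4
```

Call:
send_rows:
  increments: "40 0 0 0 0 0 0;40 0 0 0 0 0 0"

```text
t: 3.25
eef_pos: [582.7, 155.8, 102.9]
orientation: [0.171, 0.985, 0.0, -0.0]
wrist_force: [-0.5, 0.7, -1.4]
width: 0.74
grasp_force: 45.3
```

```bash
cat >> h.py <<'E'
def overlay(name,items):
    s,st=wlook(); f=s["frame"].copy()
    for x,y,z,d in items:
        pts=np.array([wproj(s,st,(x+d/2*np.cos(a),y+d/2*np.sin(a),z)) for a in np.linspace(0,6.28,60)])
        cv2.polylines(f,[pts.round().astype(np.int32)],True,(0,255,0),1)
        c=wproj(s,st,(x,y,z)); cv2.drawMarker(f,tuple(int(v) for v in c.round()),(0,0,255),0,12)
    cv2.imwrite("pics/%s.png"%name,f)
E
python3 -c "
from h import *
go(592,148,28); overlay('p1',[(592,148,4,110),(615,-5.5,4,92),(595,317,18,37),(450,3,26,46)])"
```

```text
shift [-1.15 -0.42  7.49] turn [-0. -0. -0.] jaw 70.3 at [582.7 155.8 102.9] t 3.25 w 0.74 j6 -1.08
```

View pics/p1.png

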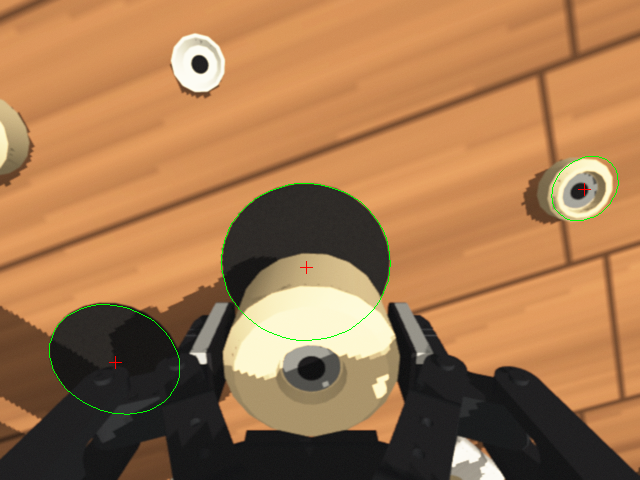

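The overlays on P1 and P2 match the pads closely, and W4 reads about 3 mm off my estimate. I'll lower W1 and release it.

Call:
send_rows:
  increments: "40 -1.1 -0.4 5 0 0 0;40 -1.1 -0.4 7.4 0 0 0;40 -1.1 -0.4 7.4 0 0 0;40 -1.1 -0.4 7.4 0 0 0"

```text
t: 3.8
eef_pos: [591.2, 149.7, 28.9]
orientation: [0.169, 0.986, -0.0, -0.0]
wrist_force: [0.2, -0.1, -1.2]
width: 0.741
grasp_force: 49.9
```

Call:
send_rows:
  increments: "100 0 0 0 0 0 0;100 0 0 0 0 0 0;100 0 0 0 0 0 0;100 0 0 -10 0 0 0;100 0 0 -10 0 0 0"

```text
t: 4.42
eef_pos: [593.0, 148.6, 130.9]
orientation: [0.17, 0.985, 0.0, 0.001]
wrist_force: [1.7, 0.6, 0.1]
width: 0.998
grasp_force: 0.0
```

```bash
python3 -c "
from h import *
go(594,314.5,120); go(594,314.5,18)"
```

```text
shift [ 5.47 15.66  1.09] turn [ 0.   0.1 -0. ] jaw 70.4 at [593.  148.6 130.9] t 4.42 w 0.998 j6 -1.1
shift [ 5.49 15.65 11.29] turn [ 0.   0.1 -0. ] jaw 70.4 at [593.  148.6 130.9] t 4.42 w 0.998 j6 -1.1
```

Call:
send_rows:
  increments: "70 5.5 15.7 1 0 0 0;70 5.5 15.7 1 0 0 0;70 5.5 15.7 1 0 0 0;70 5.5 15.7 6 0 0 0;70 5.5 15.7 6 0 0 0"

```text
t: 5.05
eef_pos: [589.4, 314.0, 65.2]
orientation: [0.17, 0.986, -0.002, -0.004]
wrist_force: [-1.0, -0.1, -0.2]
width: 0.701
grasp_force: 0.0
```

```bash
python3 -c "
from h import *
go(594,314.5,18);overlay('w4',[(594,314.5,18,37),(592,148,46,64)])"
```

```text
shift [-0.45  0.22  4.72] turn [-0.3 -0.4 -0. ] jaw 70.5 at [589.4 314.   65.2] t 5.05 w 0.701 j6 -0.84
```

View pics/w4.png

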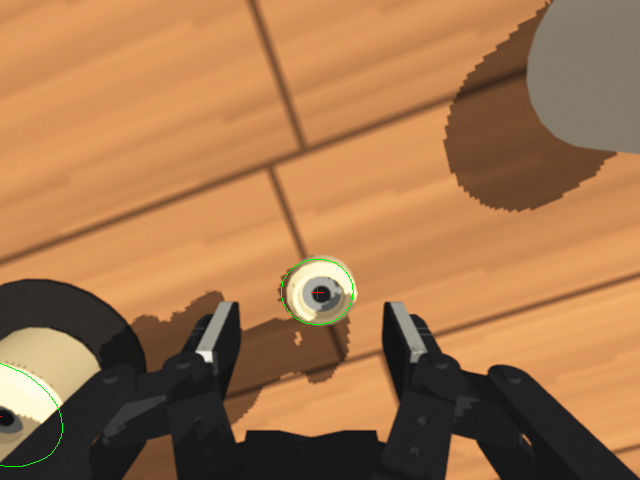

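The view confirms W4 under the prediction, about (320,292) against (318,294), and shows W1 seated on its pad. I'll descend and grasp W4.

Call:
send_rows:
  increments: "70 -0.4 0.2 3 0 0 0;70 -0.4 0.2 4.7 0 0 0;70 -0.4 0.2 4.7 0 0 0;20 -0.4 0.2 4.7 0 0 0;20 -0.4 0.2 4.7 0 0 0"

```text
t: 5.72
eef_pos: [598.3, 315.7, 23.3]
orientation: [0.17, 0.985, 0.0, 0.001]
wrist_force: [-0.5, -0.8, 3.9]
width: 0.408
grasp_force: 39.9
```

Call:
send_rows:
  increments: "20 0 0 0 0 0 0;20 0 0 0 0 0 0;20 0 0 0 0 0 0;20 0 0 0 0 0 0"

```text
t: 6.22
eef_pos: [598.3, 315.7, 23.3]
orientation: [0.17, 0.985, 0.0, 0.001]
wrist_force: [-1.4, -0.2, 6.7]
width: 0.413
grasp_force: 40.2
```

```bash
python3 -c "
from h import *
go(599.5,-138,110)"
```

```text
shift [-15.33 -42.7   -8.69] turn [ 0.1  0.1 -0. ] jaw 70.4 at [598.3 315.7  23.3] t 6.22 w 0.413 j6 -0.85
```

Call:
send_rows:
  increments: "20 0 0 -8.7 0 0 0;20 0 0 -8.7 0 0 0;20 -15.6 -42.5 -8.7 0 0 0;20 -15.6 -42.5 -8.7 0 0 0;20 -15.6 -42.5 -8.7 0 0 0"

```text
t: 6.85
eef_pos: [599.4, 126.6, 109.4]
orientation: [0.17, 0.986, 0.0, 0.001]
wrist_force: [1.2, 0.5, -0.9]
width: 0.409
grasp_force: 40.1
```

```bash
python3 -c "
from h import *
go(603,-137,70)"
```

```text
shift [ -9.15 -24.72   3.94] turn [ 0.   0.1 -0. ] jaw 70.5 at [599.4 126.6 109.4] t 6.85 w 0.409 j6 -1.13
```

Call:
send_rows:
  increments: "20 -9.2 -24.7 0 0 0 0;20 -9.2 -24.7 0 0 0 0;20 -9.2 -24.7 0 0 0 0;20 -9.2 -24.7 0 0 0 0;20 -9.2 -24.7 0 0 0 0"

```text
t: 7.48
eef_pos: [603.6, -139.7, 109.3]
orientation: [0.172, 0.985, -0.001, 0.001]
wrist_force: [-0.4, 0.8, -0.7]
width: 0.407
grasp_force: 40.2
```

Call:
send_rows:
  increments: "20 0 0 0 0 0 0;20 0 0 0 0 0 0"

```text
t: 7.72
eef_pos: [602.9, -133.9, 108.7]
orientation: [0.17, 0.986, 0.0, -0.0]
wrist_force: [-0.3, -0.4, -0.5]
width: 0.411
grasp_force: 40.2
```

```bash
python3 -c "
from h import *
go(603,-137,28);overlay('p4',[(599.5,-138,4,56),(615,-5.5,4,92),(627,-307,34,55)])"
```

```text
shift [-0.12 -0.29  8.07] turn [ 0. -0.  0.] jaw 70.5 at [ 602.9 -133.9  108.7] t 7.72 w 0.411 j6 -1.56
```

View pics/p4.png

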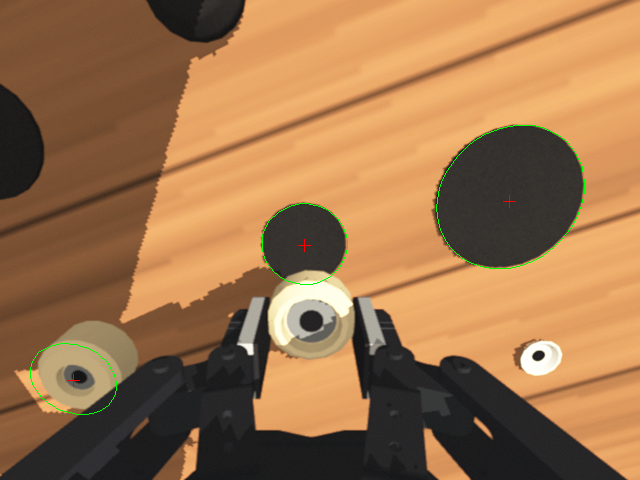

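The overlays match P4, P2 and W2, and W4 sits level in the jaws. I'll lower it and release.

Call:
send_rows:
  increments: "20 -0.1 -0.3 5 0 0 0;20 -0.1 -0.3 8 0 0 0;20 -0.1 -0.3 8 0 0 0;20 -0.1 -0.3 8 0 0 0;20 -0.1 -0.3 8 0 0 0"

```text
t: 8.4
eef_pos: [604.1, -138.6, 30.2]
orientation: [0.17, 0.985, -0.0, 0.001]
wrist_force: [-0.1, 0.0, 0.3]
width: 0.413
grasp_force: 48.1
```

Call:
send_rows:
  increments: "70 0 0 0 0 0 0;70 0 0 0 0 0 0;70 0 0 0 0 0 0;100 0 0 -8 0 0 0;100 0 0 -8 0 0 0"

```text
t: 9.02
eef_pos: [605.3, -139.5, 112.1]
orientation: [0.17, 0.985, -0.0, 0.003]
wrist_force: [0.2, 0.3, 0.3]
width: 1.0
grasp_force: 0.0
```

```bash
python3 -c "
from h import *
go(627,-307,110)"
```

```text
shift [ -7.66 -15.05   0.25] turn [-0.   0.3  0. ] jaw 70.4 at [ 605.3 -139.5  112.1] t 9.03 w 1.0 j6 -1.57
```

Call:
send_rows:
  increments: "100 -7.6 -15 0.2 0 0 0;100 -7.6 -15 0.2 0 0 0;100 -7.6 -15 0.2 0 0 0;100 -7.6 -15 0.2 0 0 0;100 -7.6 -15 0.2 0 0 0"

```text
t: 9.65
eef_pos: [623.7, -304.9, 106.1]
orientation: [0.17, 0.985, 0.0, -0.001]
wrist_force: [-0.4, -0.5, 0.1]
width: 1.001
grasp_force: 0.0
```

Call:
send_rows:
  increments: "100 0 0 0 0 0 0;100 0 0 0 0 0 0"

```text
t: 9.9
eef_pos: [624.4, -304.2, 106.8]
orientation: [0.169, 0.986, 0.0, -0.0]
wrist_force: [-0.6, -0.2, -0.4]
width: 1.007
grasp_force: 0.0
```

```bash
python3 -c "
from h import *
go(627,-307,22);overlay('w2',[(599.5,-138,22,37),(472,-299,4,74),(627,-307,34,55)])"
```

```text
shift [-0.34 -0.18  8.48] turn [ 0. -0.  0.] jaw 70.5 at [ 624.4 -304.2  106.8] t 9.9 w 1.007 j6 -1.78
```

View pics/w2.png

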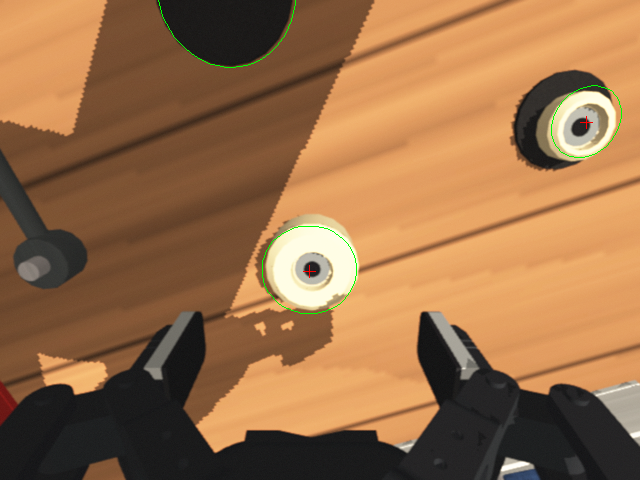

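W2's centre is at (311,269), right on the prediction, and W4 sits about 3 mm off the centre of its pad. I'll grasp W2.

Call:
send_rows:
  increments: "100 -0.3 -0.2 5 0 0 0;100 -0.3 -0.2 8.4 0 0 0;100 -0.3 -0.2 8.4 0 0 0;100 -0.3 -0.2 8.4 0 0 0;40 -0.3 -0.2 8.4 0 0 0"

```text
t: 10.58
eef_pos: [628.0, -309.1, 24.9]
orientation: [0.17, 0.985, -0.001, 0.002]
wrist_force: [-0.1, 0.3, -0.2]
width: 0.813
grasp_force: 0.0
```

Call:
send_rows:
  increments: "40 0 0 0 0 0 0;40 0 0 0 0 0 0;40 0 0 0 0 0 0;40 0 0 0 0 0 0;40 0 0 0 0 0 0"

```text
t: 11.2
eef_pos: [627.7, -309.0, 24.8]
orientation: [0.17, 0.985, -0.001, 0.001]
wrist_force: [0.4, 1.1, 5.0]
width: 0.63
grasp_force: 42.0
```

```bash
python3 -c "
from h import *
go(615,-5.5,110)"
```

```text
shift [11.34 28.16 -8.57] turn [-0.   0.2  0. ] jaw 70.4 at [ 627.7 -309.    24.8] t 11.2 w 0.63 j6 -1.79
```

Call:
send_rows:
  increments: "40 0 0 -8.5 0 0 0;40 0 0 -8.5 0 0 0;40 11.3 28.2 -8.5 0 0 0;40 11.3 28.2 -8.5 0 0 0;40 11.3 28.2 -8.5 0 0 0"

```text
t: 11.82
eef_pos: [619.3, -119.6, 108.7]
orientation: [0.171, 0.985, -0.0, 0.001]
wrist_force: [-0.9, 0.4, -1.5]
width: 0.636
grasp_force: 42.8
```

```bash
python3 -c "
from h import *
go(615,-5.5,110)"
```

```text
shift [ 4.23 10.6  -0.13] turn [ 0.   0.1 -0. ] jaw 70.4 at [ 619.3 -119.6  108.7] t 11.82 w 0.636 j6 -1.53
```

Call:
send_rows:
  increments: "40 4.2 10.6 0 0 0 0;40 4.2 10.6 0 0 0 0;40 4.2 10.6 0 0 0 0;40 4.2 10.6 0 0 0 0;40 4.2 10.6 0 0 0 0"

```text
t: 12.45
eef_pos: [615.6, -8.5, 108.0]
orientation: [0.171, 0.985, -0.0, 0.0]
wrist_force: [0.8, 0.5, -0.9]
width: 0.633
grasp_force: 42.9
```

```bash
python3 -c "
from h import *
go(615,-5.5,29.5)"
```

```text
shift [0.16 0.26 7.85] turn [-0.  0.  0.] jaw 70.3 at [615.6  -8.5 108. ] t 12.45 w 0.633 j6 -1.35
```

Call:
send_rows:
  increments: "40 0.1 0.2 5 0 0 0;40 0.1 0.2 7.9 0 0 0;40 0.1 0.2 7.9 0 0 0;40 0.1 0.2 7.9 0 0 0;40 0.1 0.2 7.9 0 0 0"

```text
t: 13.08
eef_pos: [615.5, -5.5, 29.6]
orientation: [0.17, 0.985, -0.0, 0.001]
wrist_force: [-0.2, -0.6, -0.5]
width: 0.633
grasp_force: 48.9
```

```bash
python3 -c "
from h import *
go(615,-5.5,29)"
```

```text
shift [ 0.05 -0.02  0.06] turn [ 0.   0.1 -0. ] jaw 70.4 at [615.5  -5.5  29.6] t 13.07 w 0.633 j6 -1.35
```

Call:
send_rows:
  increments: "100 0 0 0 0 0 0;100 0 0 0 0 0 0;100 0 0 0 0 0 0;100 0 0 -9 0 0 0;100 0 0 -9 0 0 0"

```text
t: 13.7
eef_pos: [616.4, -4.9, 121.4]
orientation: [0.17, 0.985, 0.0, 0.002]
wrist_force: [0.7, 0.1, 0.0]
width: 1.001
grasp_force: 0.0
```

```bash
python3 -c "
from h import *
go(450,3,110)"
```

```text
shift [15.94 -4.83  1.08] turn [ 0.   0.2 -0. ] jaw 70.4 at [616.4  -4.9 121.4] t 13.7 w 1.001 j6 -1.35
```

Call:
send_rows:
  increments: "85 15.9 -4.8 1 0 0 0;85 15.9 -4.8 1 0 0 0;85 15.9 -4.8 1 0 0 0;85 15.9 -4.8 1 0 0 0;85 15.9 -4.8 1 0 0 0"

```text
t: 14.32
eef_pos: [450.5, 3.0, 109.2]
orientation: [0.17, 0.985, -0.0, 0.001]
wrist_force: [0.5, -0.1, -0.3]
width: 0.849
grasp_force: 0.0
```

Call:
send_rows:
  increments: "85 0 0 0 0 0 0;85 0 0 0 0 0 0"

```text
t: 14.58
eef_pos: [450.3, 3.1, 108.8]
orientation: [0.17, 0.985, -0.0, 0.0]
wrist_force: [-0.1, 0.3, 0.5]
width: 0.853
grasp_force: 0.0
```

```bash
python3 -c "
from h import *
go(450,3,20);overlay('w3',[(615,-5.5,38,55),(450,3,26,46)])"
```

```text
shift [ 0.03 -0.02  8.88] turn [ 0.   0.1 -0. ] jaw 70.4 at [450.3   3.1 108.8] t 14.57 w 0.853 j6 -1.38
```

View pics/w3.png

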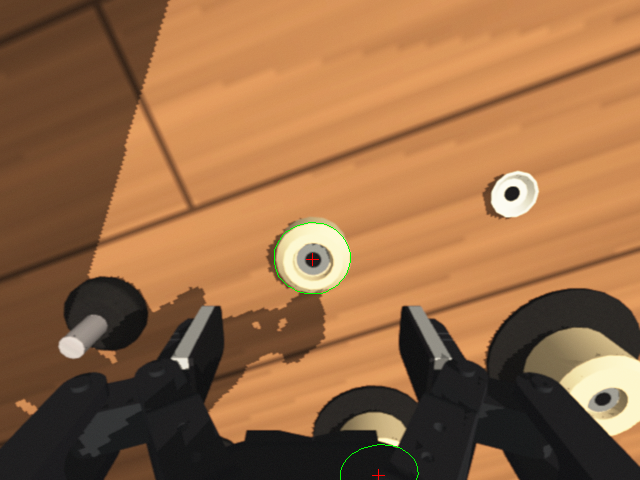

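W3's centre is at (313,259), exactly as predicted, and the toe stop at (105,315) is clear of the jaws. I'll grasp W3.

Call:
send_rows:
  increments: "85 0 0 5 0 0 0;85 0 0 8.8 0 0 0;85 0 0 8.8 0 0 0;85 0 0 8.8 0 0 0;30 0 0 8.8 0 0 0"

```text
t: 15.25
eef_pos: [450.3, 3.0, 22.1]
orientation: [0.17, 0.985, -0.0, 0.001]
wrist_force: [-0.9, 0.4, -0.5]
width: 0.654
grasp_force: 0.0
```

Call:
send_rows:
  increments: "30 0 0 0 0 0 0;30 0 0 0 0 0 0;30 0 0 0 0 0 0;30 0 0 0 0 0 0;30 0 0 0 0 0 0"

```text
t: 15.88
eef_pos: [450.2, 3.0, 22.3]
orientation: [0.17, 0.985, -0.0, 0.002]
wrist_force: [-1.0, 0.1, 8.0]
width: 0.523
grasp_force: 39.6
```

```bash
python3 -c "
from h import *
go(472,-299,140)"
```

```text
shift [-12.21 -27.72 -11.74] turn [ 0.   0.2 -0. ] jaw 70.4 at [450.2   3.   22.3] t 15.88 w 0.523 j6 -1.38
```

Call:
send_rows:
  increments: "30 0 0 -11.7 0 0 0;30 0 0 -11.7 0 0 0;30 0 0 -11.7 0 0 0;30 -12.2 -27.7 -11.7 0 0 0;30 -12.2 -27.7 -11.7 0 0 0"

```text
t: 16.5
eef_pos: [458.1, -122.1, 138.0]
orientation: [0.169, 0.986, -0.0, 0.0]
wrist_force: [2.3, 0.3, -0.4]
width: 0.522
grasp_force: 41.6
```

```bash
python3 -c "
from h import *
go(472,-299,140)"
```

```text
shift [ -7.2  -16.22  -0.19] turn [-0.   0.1  0. ] jaw 70.6 at [ 458.1 -122.1  138. ] t 16.5 w 0.522 j6 -1.64
```

Call:
send_rows:
  increments: "30 -7.2 -16.2 0 0 0 0;30 -7.2 -16.2 0 0 0 0;30 -7.2 -16.2 0 0 0 0;30 -7.2 -16.2 0 0 0 0;30 -7.2 -16.2 0 0 0 0"

```text
t: 17.12
eef_pos: [470.7, -297.4, 137.1]
orientation: [0.171, 0.985, 0.001, -0.001]
wrist_force: [-1.0, 0.3, 0.8]
width: 0.522
grasp_force: 41.6
```

Call:
send_rows:
  increments: "30 0 0 0 0 0 0;30 0 0 0 0 0 0"

```text
t: 17.38
eef_pos: [471.5, -296.9, 137.8]
orientation: [0.169, 0.986, 0.0, -0.0]
wrist_force: [0.3, -0.0, -0.3]
width: 0.521
grasp_force: 41.6
```

```bash
python3 -c "
from h import *
go(472,-299,27);overlay('p3',[(472,-299,4,74)])"
```

```text
shift [-0.12 -0.19 11.08] turn [ 0. -0.  0.] jaw 70.5 at [ 471.5 -296.9  137.8] t 17.38 w 0.521 j6 -1.92
```

View pics/p3.png

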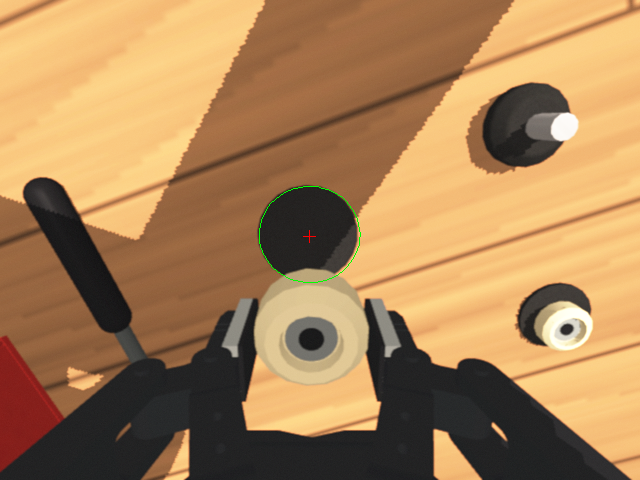

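The overlay matches P3, and the toe stop is still standing where it was. I'll lower W3 and release it.

Call:
send_rows:
  increments: "30 -0.1 -0.2 5 0 0 0;30 -0.1 -0.2 9 0 0 0;30 -0.1 -0.2 11 0 0 0;30 -0.1 -0.2 11 0 0 0;30 -0.1 -0.2 11 0 0 0"

```text
t: 18.05
eef_pos: [472.3, -300.4, 28.2]
orientation: [0.17, 0.985, -0.0, 0.0]
wrist_force: [0.4, 0.8, -0.2]
width: 0.519
grasp_force: 45.4
```

Call:
send_rows:
  increments: "80 0 0 0 0 0 0;80 0 0 0 0 0 0;80 0 0 0 0 0 0;80 0 0 -10 0 0 0;80 0 0 -15 0 0 0"

```text
t: 18.68
eef_pos: [471.3, -300.0, 153.4]
orientation: [0.17, 0.985, 0.001, -0.001]
wrist_force: [1.6, -0.5, -0.5]
width: 0.799
grasp_force: 0.0
```

Call:
send_rows:
  increments: "80 0 0 -10 0 0 0;80 20 0 -10 0 0 0;80 20 0 -10 0 0 0;80 20 0 -10 0 0 0;80 20 0 -10 0 0 0"

```text
t: 19.3
eef_pos: [280.5, -231.2, 253.0]
orientation: [0.171, 0.985, 0.0, -0.001]
wrist_force: [0.1, 0.0, -0.1]
width: 0.801
grasp_force: 0.0
```

Run:
```python
from h import *
C=[(592,148,46,64),(615,-5.5,38,55),(472,-299,30,46),(599.5,-138,22,37)]; P=[(592,148,4,110),(615,-5.5,4,92),(472,-299,4,74),(599.5,-138,4,56)]
s=cams.snapshot("scene"); f=s["frame"].copy()
f=cv2.resize(f[60:400,80:520],None,fx=1.75,fy=1.75,interpolation=cv2.INTER_CUBIC)
for x,y,z,d in C+P:
    p=[(x+d/2*np.cos(a),y+d/2*np.sin(a),z) for a in np.linspace(0,6.28,60)]
    K=np.array([[s["fx"],0,s["cx"]],[0,s["fy"],s["cy"]],[0,0,1]])
    q=cv2.projectPoints(np.array(p),s["rvec"],s["tvec"],K,None)[0].reshape(-1,2)
    cv2.polylines(f,[(((q-(80,60))*1.75).round()).astype(np.int32)],True,(0,255,0) if z>4 else (255,0,255),1)
cv2.imwrite("pics/end.png",f); print(f.shape,readout.sense()["eef_pos"],readout.sense()["t"])
```

```text
(595, 770, 3) [ 280.55857767 -231.56935859  253.22697654] 19.35
```

View pics/end.png

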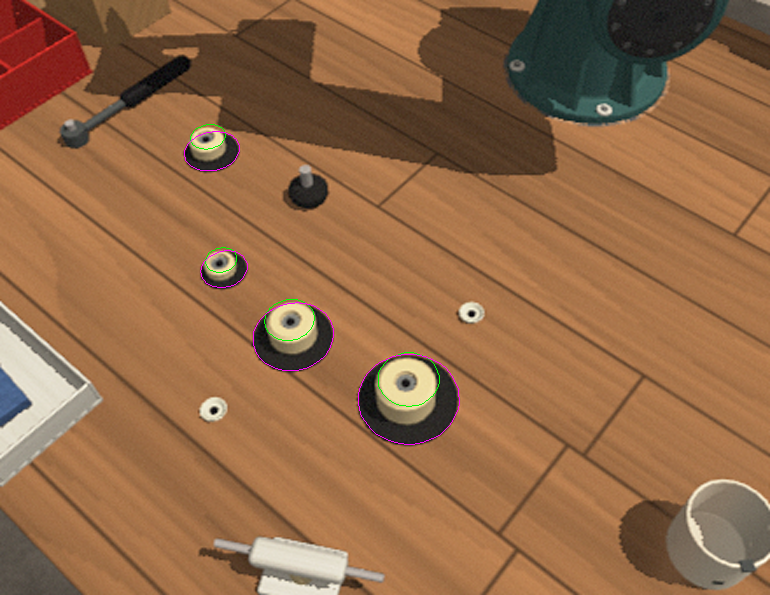

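The final view shows all four wheels flat on their own pads, within a few millimetres of centre: W1 (406,382), W2 (291,322), W3 (207,140) and W4 (219,263). The arm is clear of everything.

```bash
python3 -c "
from station import bot
print(bot.close_job())"
```

```text
the job is handed in; nothing more can be done
None
```

I laid all four wheels flat on their matching pads, each within a few millimetres of centre by the final camera view, left the toe stop and mug alone, and handed the job in at about 19 s; no verdict came back.

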